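# Bring the salt to the front of the spice turntable

## Task

Bring the salt shaker round to the front of the spice turntable, centred at the red arrow: push the turntable round gently by the pegs on its rim with your fingertips, without gripping it. Do not touch or topple anything that stands on it, leave the mandarin and garlic beside it alone, and leave the turntable at rest.

Things in the scene. Friction and masses are not known exactly. Their poses are not given: they have to be found in the camera images.
- foot: the turntable's fixed foot: a black disc under the deck, with a flat white tongue, 50 mm wide, 6 mm high, that sticks out 45 mm past the rim and carries a red arrow; the arrow marks the front. Origin on the worktop (z = 0) on the turning axis; the tongue lies along the foot's own -x, roughly towards the robot's side. It does not move.
- turntable: pale wooden deck, 320 mm in diameter, 14 mm thick, upper face 36 mm above the worktop; turns endlessly both ways about its vertical axis (same as the foot's). Friction about 1 to 2 N at a peg; stops within a few degrees once left. Origin on the axis at the upper face. Six jar places (cork discs) 64 mm from the axis, every 60 degrees from its own +x; the salt's is at 180, on its -x.
- peg (a point): top centre of one of six like upright dark steel pegs on the deck's rim, 60 degrees apart, 148 mm from the axis, midway between jar places (at 30, 90, 150, 210, 270, 330 degrees from the deck's own +x; this one is at 210). 16 mm in diameter, 50 mm tall, tops 86 mm above the worktop. The pegs turn with the deck.
- salt: the salt shaker: clear glass with grey-white salt and a pale grey domed cap, the only grey cap on the turntable. 90 mm tall, 44 mm across, stands loose on the deck 64 mm from the axis. Origin at the centre of its underside, z up. Not to be touched: it rides round with the deck.
- jar_a: glass spice jar with a green cap, 106 mm tall, 46 mm across, loose on the turntable on one of its six places (which one varies). Origin at the centre of its underside, z up. Not to be touched.
- jar_b: glass spice jar with a green cap, 106 mm tall, 46 mm across, loose on the turntable on one of its six places (which one varies). Origin at the centre of its underside, z up. Not to be touched.
- jar_c: glass spice jar with a green cap, 106 mm tall, 46 mm across, loose on the turntable on one of its six places (which one varies). Origin at the centre of its underside, z up. Not to be touched.
- jar_d: glass spice jar with a green cap, 99 mm tall, 46 mm across, loose on the turntable on one of its six places (which one varies). Origin at the centre of its underside, z up. Not to be touched.
- tumbler: small clear drinking glass, 61 mm tall, 48 mm across, loose on another of the turntable's six places. Origin at the centre of its underside, z up. Not to be touched.
- mandarin: orange mandarin, 64 mm across, 54 mm tall, on the worktop to the left of the turntable; origin at its underside. Leave alone.
- garlic: garlic bulb, 53 mm across, 52 mm tall, on the worktop to the right of the turntable; origin at its underside. Leave alone.

How it is judged:
By the outcome, as a careful person would: the job done as asked, in the order asked, and still so for the second after the job is handed in, with the robot touching nothing.
It also fails if it takes over 72 s, if anything falls off the work surface, if the arm or the gripper's body presses on something with over 40 N, if the wrist force passes 120 N, or if a joint passes its speed limit or range.

## Robot

A 6-joint arm with a two-finger parallel gripper is mounted at the origin on a cart in front of the work surface, level with it; the furniture and walls round the work are solid. World frame = base frame: x ahead of the robot, y to its left, z up, the work surface at z = 0. Lengths are in m, angles in rad, forces in N, time in s.
With the tool pointing down it reaches from about 0.3 to 0.775 m from the base axis. Payload 14.6 kg.
Tool frame: the origin (TCP) lies between the finger pads; the fingertips stand 8 mm ahead of it and the grasp point (between the pads) lies 11 mm behind it (ctrl.tip_reach is the distance from the TCP to the fingertips, in m); y points along the fingers, z is the direction in which the jaws open and shut, and the axes are right-handed (so a half turn about y gives the same grasp; the last joint's range is limited). The gripper opens to 94 mm and grips with 3 to 60 N. Pads are 16 mm wide; open, the fingers measure 119 mm over their backs; the gripper's body (75 mm by 177 mm) begins 78 mm behind the grasp point.
Start: joints at [-1.309, 0.3, 1.521, -0, 1.321, -0.067], TCP at [0.178, -0.521, 0.189] pointing down, gripper open.
Joint ranges: [-3.03, 3.03], [-0.79, 2.21], [0.23, 2.52], [-1.04, 4.18], [0, 3.07], [-2.55, 2.55]. Speed limits (rad/s): [2.22, 2.22, 2.57, 3.14, 3.14, 3.14].

## Interface

Orientations are given as [roll, pitch, yaw] about the fixed x, y, z axes, in that order (R = Rz(yaw) Ry(pitch) Rx(roll)).
In Python, from station import ctrl gives the robot as it stands.
- The arm moves only by the tool play_rows, never from a script. Its arguments are lists of equal length, an entry for each row: "twist": the turn, a rotation vector about the world's x, y, z as a fraction of full scale, a list of three; "travel": the shift along the world's x, y, z as a fraction of full scale, a list of three; "grip": the gripper's target within -1 to 1 (shut at 1, half-way at 0, fully open at -1). A call has 1 to 12 rows; each row shifts and turns the commanded pose from where the row before left it; what a row does not reach is not made up. Full scale, the value 1, is 5 cm for a shift and 90 degrees for a turn. A row lasts 1/10 s, in which the tool goes at most 50 mm and 8.59 degrees, less where a joint would pass 70% of its speed; a pose out of reach is approached as far as the arm can. A call with a number of a shift or a turn outside -1 to 1 is refused whole. A call with a gripper value outside its range is refused whole. The fingers move at their own pace and stop on an object; "force" is the grip in N (left out, the last holds). Time passes only in rows, so rows that do not move let the fingers close. It gives the time, the measured TCP pose, the force and the opening at its end, in the units of the state.
- ctrl.get_obs(): the state, without advancing time (a new reading comes with each control period).
- ctrl.camera(name): name is "scene" or "top" or "wrist"; returns a dict with "img" (384x512x3 uint8, red, green, blue), "vfov" (degrees; the focal length in pixels is half the picture's height over the tangent of half this angle, whatever the lens; pixels are square), "cx", "cy" (the principal point, pixels), "rvec" (rotation vector, rad) and "tvec" (3), from world to camera coordinates, as OpenCV has them. Camera axes: x right, y down, z forward; pixel columns grow to the right and rows downward; lengths in m; the calibration is good to about 2 mm. A picture is of the moment at which its call begins. There is no depth.
- ctrl.hand_in(): hands the job in, once; it reports no verdict.
Trained networks look in a picture, given as the dict that the camera call returned (one of the last four; its "shot" number tells which), for a name from the list of things; names that differ only in an ending like _2 or _b are one class to them, and where a whole thing is asked for, a point or a joint stands for the part that bears it (a point fixed in the world has none). Each returns a list of dicts, best first, with "confidence" (0 to 1); they miss things now and then, are a little off and sometimes report something else, mostly with a low value. They report only what shows in the picture. A call takes as long as a camera call.
- ctrl.boxes_of(name, picture): "point" ([column, row] in pixels, amid what is visible of it).
- ctrl.trace(name, picture): "pixels" (384x512 bool, what is visible of it) and "point" ([column, row] in pixels, amid what is visible of it).
The state is a dict: "time_s": time; "qpos": joint angles; "joint_vel": joint speeds; "tau": joint torques, N m; "ee_pos": TCP position; "eef_rot": TCP orientation; "force": force on the tool from outside, world axes, zero at the start; "moment": the same for the moment, N m; "grip_width": finger opening in m.
Only numpy, scipy, OpenCV 4.12 (cv2) and the standard library are available. Lean on these libraries where they do the work, as an engineer would, in place of code of your own. Each camera call takes 0.05 s, during which the arm holds its last target.

## Working session

There is one attempt and no reset: what is moved stays moved. The work goes in short steps, Python scripts to look and compute and a tool call to move; the robot and the scene stay as the last step left them, time stands still between calls to the robot, and variables do not carry over. Pictures are saved under pics/ and viewed, and the job is handed in when it is done.

Besides the shell and the picture viewer there is one more tool, called after "Call:" in YAML: its name, and indented under it one key for each argument. play_rows: Moves the arm, as the interface text tells. Its arguments: {"type":"object","properties":{"twist":{"type":"array"},"travel":{"type":"array"},"grip":{"type":"array"},"force":{"type":"number"}},"required":["twist","travel","grip"]}

```bash
mkdir -p pics; ls
cat > h.py <<'E'
import numpy as np,cv2
from station import ctrl
def K(c):
    f=c["img"].shape[0]/2/np.tan(np.radians(c["vfov"])/2)
    return np.array([[f,0,c["cx"]],[0,f,c["cy"]],[0,0,1.]])
def toplane(c,uv,z):
    R=cv2.Rodrigues(np.array(c["rvec"],float))[0];t=np.array(c["tvec"],float).ravel()
    d=R.T@np.linalg.inv(K(c))@np.array([uv[0],uv[1],1.]);o=-R.T@t
    return o+d*(z-o[2])/d[2]
def proj(c,P):
    return cv2.projectPoints(np.array(P,float).reshape(-1,3),np.array(c["rvec"],float),np.array(c["tvec"],float),K(c),None)[0].reshape(-1,2)
def save(c,n,s=1.5):
    cv2.imwrite(f"pics/{n}.png",cv2.resize(c["img"][:,:,::-1],None,fx=s,fy=s))
E
python3 - <<'E'
from h import *
o=ctrl.get_obs();print({k:np.round(v,3) for k,v in o.items()},ctrl.tip_reach)
for n in ["top","scene"]:
    c=ctrl.camera(n);save(c,n+"0")
    print(n,c["vfov"],c["rvec"],c["tvec"])
    for nm,z in [("salt",.045),("turntable",.036),("peg",.086),("foot",.006),("jar_a",.106),("tumbler",.06),("mandarin",.027),("garlic",.026)]:
        for r in ctrl.boxes_of(nm,c):
            print(nm,np.round(r["point"]),round(r["confidence"],2),np.round(toplane(c,r["point"],z),3))
E
```

```text
pics
{'time_s': np.float64(0.0), 'qpos': array([-1.309,  0.3  ,  1.522,  0.   ,  1.321, -0.067]), 'joint_vel': array([-0.   ,  0.001,  0.001,  0.001, -0.   ,  0.001]), 'tau': array([-0.0000e+00, -5.3181e+01, -3.5273e+01,  7.1000e-02,  2.4000e-02,
       -0.0000e+00]), 'ee_pos': array([ 0.178, -0.52 ,  0.188]), 'eef_rot': array([-1.572,  0.   , -2.813]), 'force': array([0.412, 1.1  , 0.881]), 'moment': array([0.083, 0.021, 0.003]), 'grip_width': np.float64(0.094)} 0.008
top 57.59818982699881 [ 2.03920895 -2.16090527  0.26533602] [0.21889337 0.5596577  1.11263237]
salt [236. 202.] 0.45 [0.549 0.238 0.045]
turntable [219. 203.] 0.93 [0.55  0.295 0.036]
peg [221. 206.] 0.95 [0.529 0.287 0.086]
foot [238. 253.] 0.66 [0.379 0.24  0.006]
jar_a [212. 180.] 0.73 [0.612 0.313 0.106]
jar_a [207. 213.] 0.63 [0.504 0.332 0.106]
jar_a [226. 212.] 0.58 [0.502 0.269 0.106]
jar_a [238. 199.] 0.34 [0.544 0.229 0.106]
tumbler [199. 196.] 0.75 [0.571 0.361 0.06 ]
mandarin [140. 215.] 0.79 [0.524 0.571 0.027]
garlic [350. 244.] 0.46 [ 0.387 -0.141  0.026]
scene 52.44013869836314 [ 1.07111455 -2.24974165  1.16112431] [0.47783783 0.2297933  0.95366727]
salt [241. 182.] 0.6 [0.632 0.166 0.045]
peg [227. 228.] 0.85 [0.439 0.357 0.086]
foot [272. 245.] 0.72 [0.381 0.252 0.006]
jar_a [220. 176.] 0.84 [0.62  0.251 0.106]
jar_a [221. 209.] 0.83 [0.49  0.338 0.106]
jar_a [198. 185.] 0.76 [0.621 0.325 0.106]
jar_a [241. 201.] 0.69 [0.484 0.276 0.106]
mandarin [136. 261.] 0.95 [0.534 0.572 0.027]
garlic [363. 188.] 0.45 [ 0.382 -0.133  0.026]
```

View pics/top0.png

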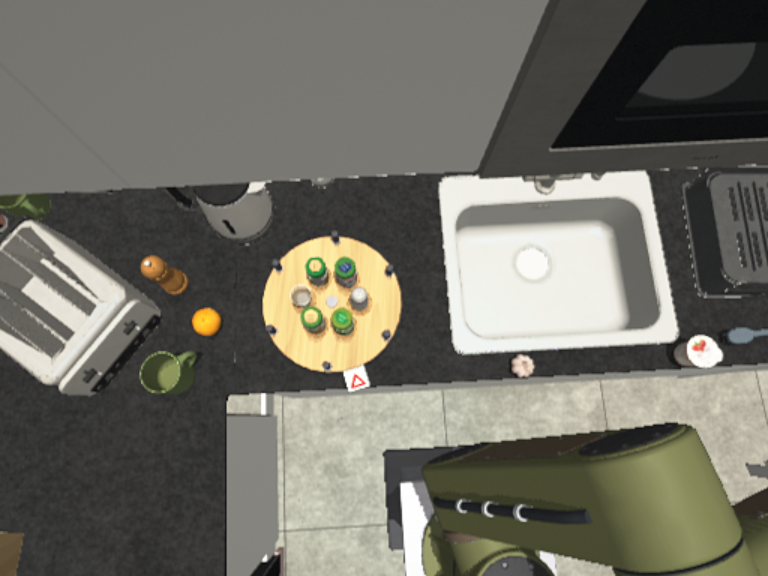

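View pics/scene0.png

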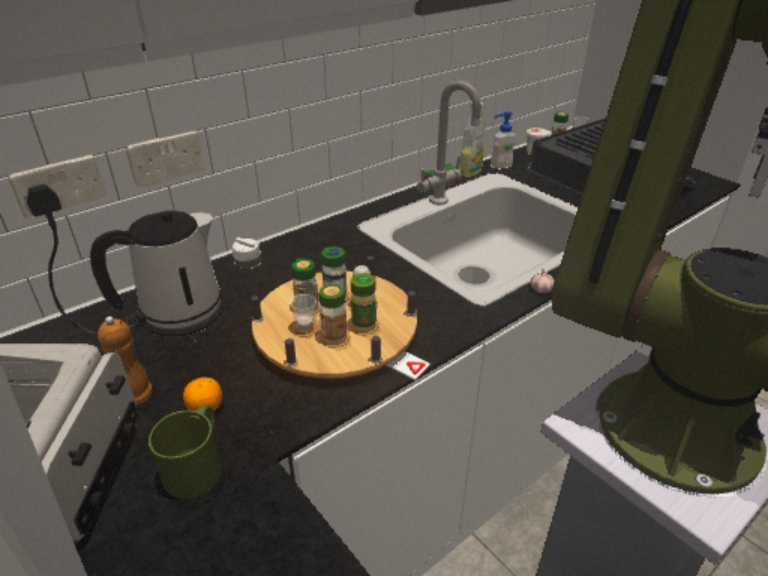

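The top view shows the salt at about (359,296), to the right of the axis at (332,302), and the red arrow at (357,380). All six pegs are visible. I'll fit the axis, deck angle and front direction.

```bash
cat > m.py <<'E'
from h import *
from scipy.optimize import least_squares
from itertools import product
def pegblobs(c):
    r=ctrl.trace("peg",c)
    return r
def measure(n="top",verbose=True):
    c=ctrl.camera(n); out={}
    r=ctrl.trace("turntable",c)
    tm=r[0]["pixels"].astype(np.uint8) if r else None
    f=ctrl.trace("foot",c); s=ctrl.trace("salt",c); p=ctrl.trace("peg",c)
    return c,tm,f,s,p
E
python3 - <<'E'
from m import *
for n in ["top","scene"]:
    c,tm,f,s,p=measure(n)
    print(n,None if tm is None else tm.sum(),[(x["confidence"],x["pixels"].sum(),x["point"]) for x in f+s+p])
    v=c["img"].copy()
    for L,col in [(f,(255,0,255)),(s,(0,0,255)),(p,(255,0,0))]:
        for x in L[:1]: v[x["pixels"]]=col
    if tm is not None:
        cs,_=cv2.findContours(tm,0,1);cv2.drawContours(v,cs,-1,(0,255,255),1)
    v=v[130:270,130:300] if n=="top" else v[140:270,150:320]
    cv2.imwrite(f"pics/{n}1.png",cv2.resize(v[:,:,::-1],None,fx=4,fy=4,interpolation=0))
    v=c["img"];v=v[130:270,130:300] if n=="top" else v[140:270,150:320]
    cv2.imwrite(f"pics/{n}1r.png",cv2.resize(v[:,:,::-1],None,fx=4,fy=4,interpolation=0))
E
```

```text
top 5369 [(0.69, np.int64(202), [236.4, 252.9]), (0.69, np.int64(234), [211.1, 179.6]), (0.65, np.int64(178), [237.2, 198.9]), (0.36, np.int64(242), [205.7, 213.4]), (0.72, np.int64(5407), [221.2, 204.3])]
scene 4247 [(0.76, np.int64(303), [269.3, 244.9]), (0.39, np.int64(52), [239.5, 180.0]), (0.74, np.int64(4374), [226.6, 228.8])]
```

View pics/top1.png

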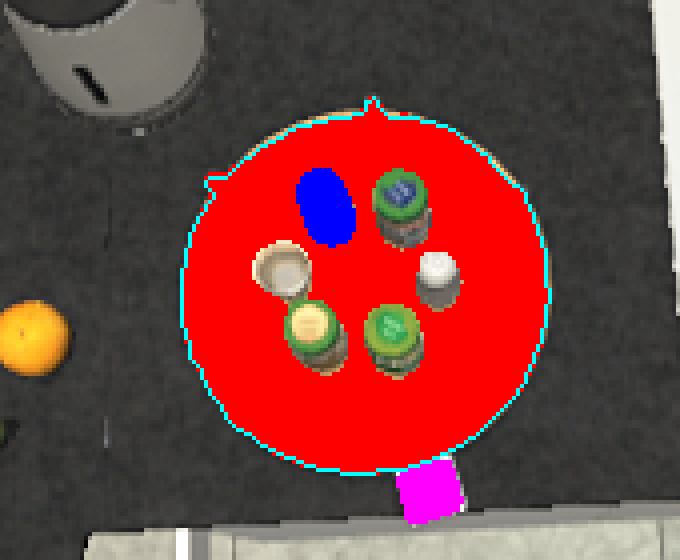

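View pics/top1r.png

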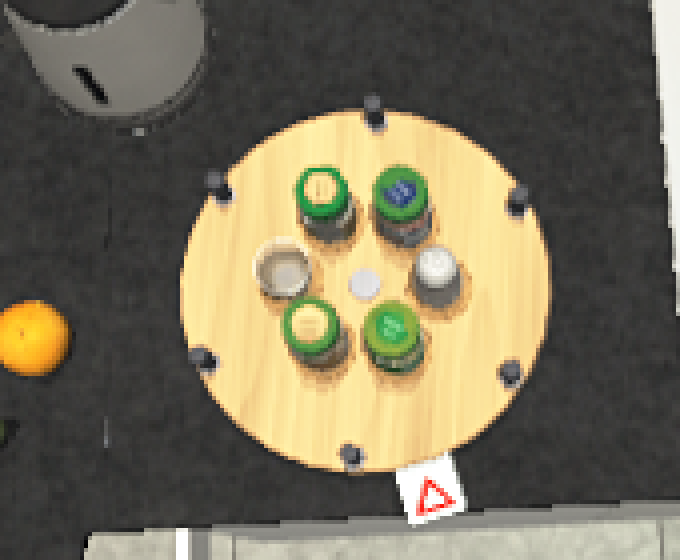

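View pics/scene1.png

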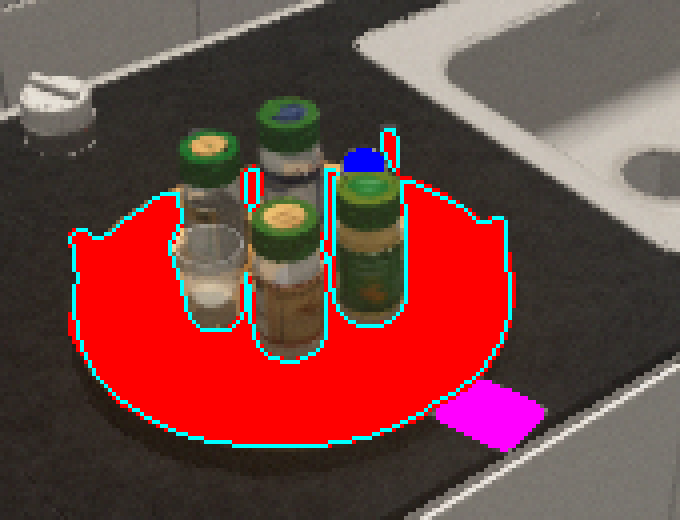

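```bash
cat > fit.py <<'E'
from h import *
from scipy.optimize import least_squares
def deckfit(c):
    hsv=cv2.cvtColor(c["img"],cv2.COLOR_RGB2HSV)
    m=cv2.inRange(hsv,(10,50,120),(30,170,255))
    n,l,st,ct=cv2.connectedComponentsWithStats(m)
    k=1+np.argmax(st[1:,4]); m=(l==k).astype(np.uint8)
    cs,_=cv2.findContours(m,0,cv2.CHAIN_APPROX_NONE)
    h=cv2.convexHull(max(cs,key=len))[:,0].astype(float)
    P=np.array([toplane(c,u,.036) for u in h])[:,:2]
    f=lambda p:np.hypot(P[:,0]-p[0],P[:,1]-p[1])-p[2]
    s=least_squares(f,[*P.mean(0),.16],loss="soft_l1",f_scale=.002)
    return s.x,np.sqrt(np.mean(s.fun**2))
def pegs(c,C):
    # search angle: darkness of projected peg cylinders
    g=cv2.cvtColor(c["img"],cv2.COLOR_RGB2GRAY).astype(np.float32)
    best=[]
    A=np.radians(np.arange(0,60,.25))
    for a in A:
        sc=0
        for k in range(6):
            t=a+k*np.pi/3
            Q=[[C[0]+.148*np.cos(t),C[1]+.148*np.sin(t),z] for z in np.linspace(.04,.086,8)]
            u=proj(c,Q).astype(np.float32)
            sc+=cv2.remap(g,u[:,0],u[:,1],1).mean()
        best.append(sc/6)
    b=np.array(best); w=np.clip(np.percentile(b,25)-b,0,None)
    z=(w*np.exp(1j*6*A)).sum(); return np.degrees(np.angle(z))/6%60, np.degrees(A[b.argmin()]),b.min()
E
python3 - <<'E'
from fit import *
C={}
for n in ["top","scene"]:
    c=ctrl.camera(n); x,r=deckfit(c); print(n,"deck",np.round(x,4),r)
    C[n]=x
    print("pegs",pegs(c,x))
    f=ctrl.trace("foot",c)[0]["pixels"].astype(np.uint8)
    cs,_=cv2.findContours(f,0,1);q=cv2.minAreaRect(np.float32([toplane(c,u,.006)[:2]*1000 for u in np.argwhere(f)[:,::-1]]));print("tongue",q)
    T=np.array(q[0])/1000; print("dir",np.degrees(np.arctan2(*(T-x[:2])[::-1])),np.hypot(*(T-x[:2])))
    hsv=cv2.cvtColor(c["img"],cv2.COLOR_RGB2HSV)
    m=(cv2.inRange(hsv,(0,90,90),(6,255,255))|cv2.inRange(hsv,(174,90,90),(180,255,255)))&cv2.dilate(f,np.ones((5,5)))*255
    a=np.argwhere(m)[:,::-1].mean(0);A=toplane(c,a,.006)[:2];print("arrow",a,A,np.degrees(np.arctan2(*(A-x[:2])[::-1])))
    for s in ctrl.trace("salt",c):
        P=toplane(c,s["point"],.085)[:2];print("salt",s["point"],P,np.degrees(np.arctan2(*(P-x[:2])[::-1])),np.hypot(*(P-x[:2])))
E
```

```text
top deck [0.5567 0.2893 0.1595] 0.0005486787813059421
pegs (np.float64(54.20751972466528), np.float64(55.75), np.float32(78.68054))
tongue ((380.5896911621094, 244.48741149902344), (45.95286560058594, 48.38523483276367), 12.393539428710938)
dir -165.7349279203496 0.18172633763775262
arrow [237.60606061 254.3030303 ] [0.37403784 0.24186656] -165.4539157478186
salt [237.5, 198.0] [0.55242739 0.23094961] -94.2027365930903 0.05847391244970537
scene deck [0.5544 0.2905 0.1594] 0.0012366320384227946
pegs (np.float64(53.8507441334735), np.float64(53.75), np.float32(58.545715))
tongue ((386.4049072265625, 246.95462036132812), (65.85105895996094, 52.997413635253906), 13.951095581054688)
dir -165.4705875160034 0.17354500388807848
arrow [276.7704918  244.04918033] [0.37484171 0.23976408] -164.22388249133164
salt [237.1, 178.5] [0.6046299  0.19997765] -60.97259225917184 0.10351862995229275
```

Both views agree. The axis is at (0.556, 0.290), the front at −165.5° and the salt at about −95.9°, so the deck has to turn about 69.6° clockwise. I'll close the gripper and push the right-front peg at −125.9° from behind. First I'll approach at a safe height.

Call:
play_rows:
  twist:
    - [0,0,0.066]
    - [0,0,0.066]
    - [0,0,0.066]
    - [0,0,0.066]
    - [0,0,0.066]
    - [0,0,0.066]
    - [0,0,0.066]
    - [0,0,0.066]
    - [0,0,0.066]
    - [0,0,0.066]
    - [0,0,0.066]
    - [0,0,0.066]
  travel:
    - [0.27,0.55,0.05]
    - [0.27,0.55,0.05]
    - [0.27,0.55,0.05]
    - [0.27,0.55,0.05]
    - [0.27,0.55,0]
    - [0.27,0.55,0]
    - [0.27,0.55,0]
    - [0.27,0.55,0]
    - [0.27,0.55,0]
    - [0.27,0.55,0]
    - [0.27,0.55,0]
    - [0.27,0.55,0]
  grip: [1,1,1,1,1,1,1,1,1,1,1,1]
  force: 10

```text
time_s: 2.9
ee_pos: [0.34, -0.1894, 0.199]
eef_rot: [-1.57, -0.0, -1.565]
force: [0.5, -0.1, -0.7]
grip_width: 0.0019
```

Call:
play_rows:
  twist:
    - [0,0,0.066]
    - [0,0,0.066]
    - [0,0,0.066]
    - [0,0,0.066]
    - [0,0,0.066]
    - [0,0,0.066]
    - [0,0,0.066]
    - [0,0,0.066]
    - [0,0,0.066]
    - [0,0,0.066]
    - [0,0,0.066]
    - [0,0,0.066]
  travel:
    - [0.3,0.6,0]
    - [0.3,0.6,0]
    - [0.3,0.6,0]
    - [0.3,0.6,0]
    - [0.3,0.6,0]
    - [0.3,0.6,0]
    - [0.3,0.6,0]
    - [0.3,0.6,0]
    - [0.3,0.6,0]
    - [0.3,0.6,0]
    - [0.3,0.5,0]
    - [0.1,0.2,0]
  grip: [1,1,1,1,1,1,1,1,1,1,1,1]

```text
time_s: 4.1
ee_pos: [0.5103, 0.1464, 0.1985]
eef_rot: [-1.571, 0.0, -0.319]
force: [-0.1, 0.0, -0.3]
grip_width: 0.0005
```

Run:
```python
from fit import *
o=ctrl.get_obs();print(o["ee_pos"],o["eef_rot"],o["qpos"].round(2) if hasattr(o["qpos"],"round") else o["qpos"])
for n in ["scene","wrist"]:
    c=ctrl.camera(n);save(c,n+"2")
```

```text
[0.51027258 0.14642904 0.19854834] [-1.57074000e+00  2.04128302e-04 -3.18857958e-01] [ 0.21  0.25  1.56  0.    1.33 -1.04]
```

View pics/scene2.png

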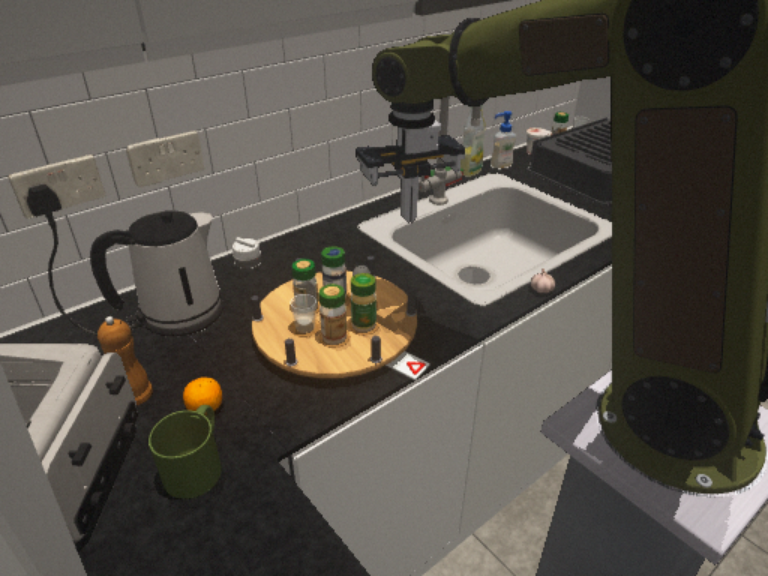

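View pics/wrist2.png

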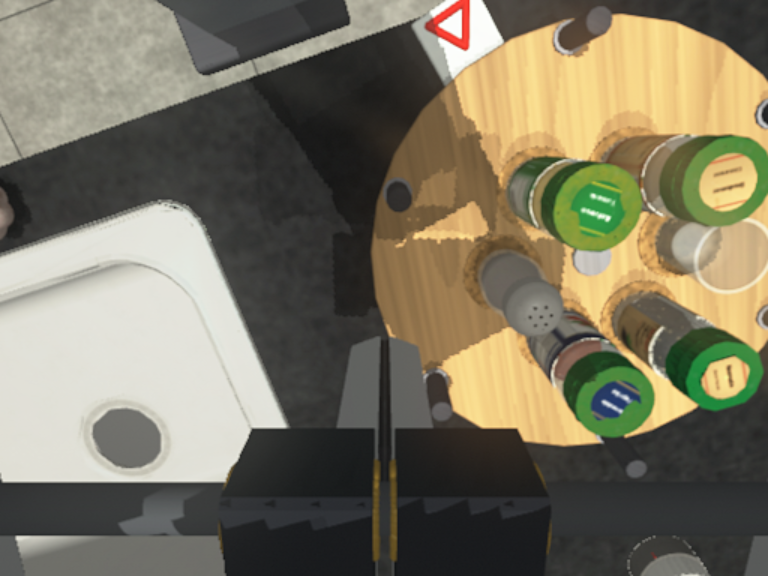

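The scene view shows the closed fingertips above and right of the deck. The wrist view shows the target peg at about (398,195). I'll check the model against the wrist view before going down.

Run:
```python
from fit import *
c=ctrl.camera("wrist");v=c["img"].copy();C=(.556,.290)
for a in np.arange(6)*60+54.1:
    t=np.radians(a)
    for z in (.036,.086):
        u=proj(c,[C[0]+.148*np.cos(t),C[1]+.148*np.sin(t),z])[0]
        if abs(u).max()<800: cv2.circle(v,tuple(int(i) for i in u.round()),3,(255,0,0) if z>.05 else (0,0,255),1)
for z in (.19,.067):
    u=proj(c,[.510,.1464,z])[0];print(u*1.5)
    cv2.circle(v,tuple(int(i) for i in u.round()),3,(255,255,0),1)
cv2.imwrite("pics/w3.png",cv2.resize(v[:,:,::-1],None,fx=1.5,fy=1.5))
```

```text
[387.70858543 335.41115523]
[386.60773572 267.47852743]
```

View pics/w3.png

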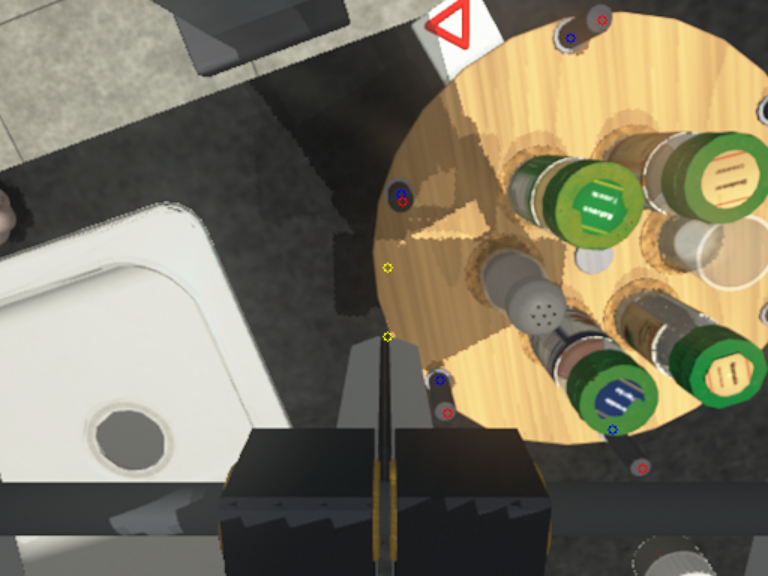

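The projected pegs match the image. Going straight down to TCP z 0.075.

Call:
play_rows:
  twist:
    - [0,0,0]
    - [0,0,0]
    - [0,0,0]
    - [0,0,0]
    - [0,0,0]
    - [0,0,0]
    - [0,0,0]
    - [0,0,0]
  travel:
    - [0,0,-0.3]
    - [0,0,-0.4]
    - [0,0,-0.4]
    - [0,0,-0.4]
    - [0,0,-0.4]
    - [0,0,-0.3]
    - [0,0,-0.2]
    - [0,0,-0.07]
  grip: [1,1,1,1,1,1,1,1]

```text
time_s: 5.05
ee_pos: [0.5092, 0.1438, 0.0748]
eef_rot: [-1.571, 0.001, -0.327]
force: [-0.3, 0.4, -0.4]
grip_width: 0.0003
```

```bash
cat > arc.py <<'E'
from fit import *
import sys
# plan arc rows: from current pose to angle end, step deg
C=np.array([.556,.290])
def plan(end,step,R=.148):
    o=ctrl.get_obs();p=np.array(o["ee_pos"])[:2];a0=np.degrees(np.arctan2(*(p-C)[::-1]));a0=a0-360 if a0>0 else a0
    print("pos",o["ee_pos"],"ang",a0,"rad",np.hypot(*(p-C)),"jaw",np.degrees(o["eef_rot"][2])+90-180,"F",np.round(o["force"],1))
    n=max(1,int(round(abs(end-a0)/step)));q=p
    for a in np.linspace(a0,end,n+1)[1:]:
        t=C+R*np.array([np.cos(np.radians(a)),np.sin(np.radians(a))]);d=(t-q)/.05;print(round(a,1),np.round(d,3).tolist());q=t
    j=np.degrees(o["eef_rot"][2])-90
    print("twist/row",(end-j)/n/90)
if __name__=="__main__":plan(float(sys.argv[1]),float(sys.argv[2]))
E
python3 arc.py -189 2.5
```

```text
pos [0.50919184 0.14383066 0.0747603 ] ang -107.75674983733875 rad 0.15348120804152177 jaw -108.74008102167852 F [-0.3  0.4 -0.4]
-110.3 [-0.091, 0.147]
-112.8 [-0.122, 0.048]
-115.4 [-0.12, 0.054]
-117.9 [-0.117, 0.059]
-120.5 [-0.115, 0.064]
-123.0 [-0.112, 0.069]
-125.5 [-0.108, 0.074]
-128.1 [-0.105, 0.079]
-130.6 [-0.101, 0.083]
-133.1 [-0.098, 0.088]
-135.7 [-0.094, 0.092]
-138.2 [-0.09, 0.096]
-140.8 [-0.085, 0.1]
-143.3 [-0.081, 0.103]
-145.8 [-0.076, 0.107]
-148.4 [-0.071, 0.11]
-150.9 [-0.066, 0.113]
-153.5 [-0.061, 0.116]
-156.0 [-0.056, 0.119]
-158.5 [-0.051, 0.121]
-161.1 [-0.045, 0.123]
-163.6 [-0.04, 0.125]
-166.2 [-0.034, 0.127]
-168.7 [-0.029, 0.128]
-171.2 [-0.023, 0.129]
-173.8 [-0.017, 0.13]
-176.3 [-0.011, 0.131]
-178.8 [-0.006, 0.131]
-181.4 [0.0, 0.131]
-183.9 [0.006, 0.131]
-186.5 [0.012, 0.131]
-189.0 [0.018, 0.13]
twist/row -0.027868027423028293
```

Call:
play_rows:
  twist:
    - [0,0,-0.028]
    - [0,0,-0.028]
    - [0,0,-0.028]
    - [0,0,-0.028]
    - [0,0,-0.011]
    - [0,0,-0.011]
    - [0,0,-0.011]
    - [0,0,-0.011]
    - [0,0,-0.011]
    - [0,0,-0.011]
    - [0,0,-0.011]
    - [0,0,-0.011]
  travel:
    - [-0.09,0.147,0]
    - [-0.122,0.048,0]
    - [-0.12,0.054,0]
    - [-0.117,0.059,0]
    - [-0.045,0.025,0]
    - [-0.045,0.026,0]
    - [-0.044,0.027,0]
    - [-0.044,0.028,0]
    - [-0.044,0.028,0]
    - [-0.043,0.029,0]
    - [-0.043,0.029,0]
    - [-0.042,0.03,0]
  grip: [1,1,1,1,1,1,1,1,1,1,1,1]

```text
time_s: 6.25
ee_pos: [0.4695, 0.1711, 0.0753]
eef_rot: [-1.571, 0.0, -0.64]
force: [0.2, 1.1, -0.0]
grip_width: 0.0005
```

```bash
python3 arc.py -189 1.5
python3 - <<'E'
from fit import *
c=ctrl.camera("wrist");save(c,"w4")
c=ctrl.camera("top");print(pegs(c,(.556,.29)))
E
```

```text
pos [0.46946202 0.17106795 0.07533095] ang -126.0405892392494 rad 0.14708383483892645 jaw -126.68228234922444 F [ 0.2  1.1 -0. ]
-127.5 [-0.073, 0.032]
-129.0 [-0.061, 0.048]
-130.5 [-0.06, 0.05]
-132.0 [-0.058, 0.051]
-133.5 [-0.057, 0.053]
-135.0 [-0.055, 0.054]
-136.5 [-0.054, 0.056]
-138.0 [-0.053, 0.057]
-139.5 [-0.051, 0.058]
-141.0 [-0.049, 0.06]
-142.5 [-0.048, 0.061]
-144.0 [-0.046, 0.062]
-145.5 [-0.045, 0.063]
-147.0 [-0.043, 0.064]
-148.5 [-0.041, 0.066]
-150.0 [-0.04, 0.067]
-151.5 [-0.038, 0.068]
-153.0 [-0.036, 0.069]
-154.5 [-0.034, 0.069]
-156.0 [-0.032, 0.07]
-157.5 [-0.031, 0.071]
-159.0 [-0.029, 0.072]
-160.5 [-0.027, 0.073]
-162.0 [-0.025, 0.073]
-163.5 [-0.023, 0.074]
-165.0 [-0.021, 0.075]
-166.5 [-0.019, 0.075]
-168.0 [-0.017, 0.076]
-169.5 [-0.015, 0.076]
-171.0 [-0.013, 0.076]
-172.5 [-0.011, 0.077]
-174.0 [-0.009, 0.077]
-175.5 [-0.007, 0.077]
-177.0 [-0.005, 0.077]
-178.5 [-0.003, 0.077]
-180.0 [-0.001, 0.077]
-181.5 [0.001, 0.077]
-183.0 [0.003, 0.077]
-184.5 [0.005, 0.077]
-186.0 [0.007, 0.077]
-187.5 [0.009, 0.077]
-189.0 [0.011, 0.077]
twist/row -0.016486168690681365
(np.float64(54.074176584978915), np.float64(55.75), np.float32(72.96149))
```

View pics/w4.png

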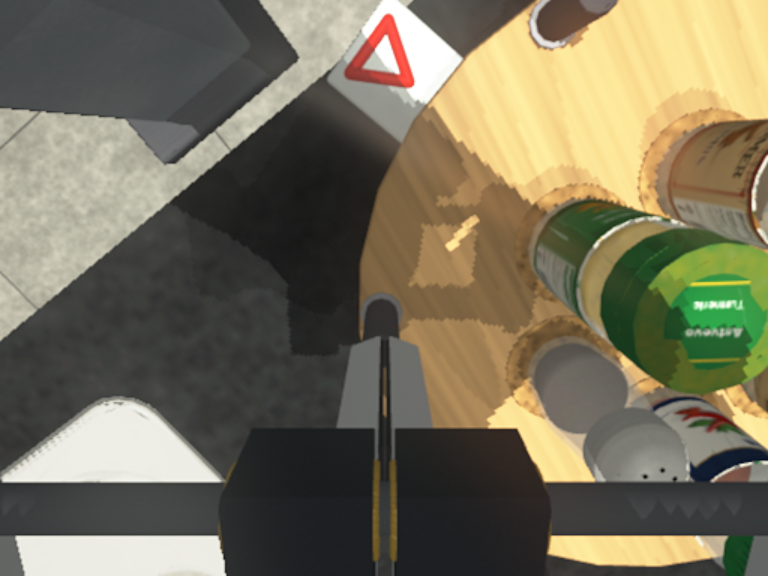

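The wrist view shows the fingertips touching the peg at about (382,312), and the measured force is around 1 N. I'll follow the arc.

Call:
play_rows:
  twist:
    - [0,0,-0.0165]
    - [0,0,-0.0165]
    - [0,0,-0.0165]
    - [0,0,-0.0165]
    - [0,0,-0.0165]
    - [0,0,-0.0165]
    - [0,0,-0.0165]
    - [0,0,-0.0165]
    - [0,0,-0.0165]
    - [0,0,-0.0165]
    - [0,0,-0.0165]
    - [0,0,-0.0165]
  travel:
    - [-0.065,0.042,0]
    - [-0.061,0.048,0]
    - [-0.06,0.05,0]
    - [-0.058,0.051,0]
    - [-0.057,0.053,0]
    - [-0.055,0.054,0]
    - [-0.054,0.056,0]
    - [-0.053,0.057,0]
    - [-0.051,0.058,0]
    - [-0.049,0.06,0]
    - [-0.048,0.061,0]
    - [-0.046,0.062,0]
  grip: [1,1,1,1,1,1,1,1,1,1,1,1]

```text
time_s: 7.55
ee_pos: [0.4368, 0.2037, 0.0754]
eef_rot: [-1.571, -0.0, -0.951]
force: [0.7, 0.5, -0.0]
grip_width: 0.0007
```

Call:
play_rows:
  twist:
    - [0,0,-0.0165]
    - [0,0,-0.0165]
    - [0,0,-0.0165]
    - [0,0,-0.0165]
    - [0,0,-0.0165]
    - [0,0,-0.0165]
    - [0,0,-0.0165]
    - [0,0,-0.0165]
    - [0,0,-0.0165]
    - [0,0,-0.0165]
    - [0,0,-0.0165]
    - [0,0,-0.0165]
  travel:
    - [-0.045,0.063,0]
    - [-0.043,0.064,0]
    - [-0.041,0.066,0]
    - [-0.04,0.067,0]
    - [-0.038,0.068,0]
    - [-0.036,0.069,0]
    - [-0.034,0.069,0]
    - [-0.032,0.07,0]
    - [-0.031,0.071,0]
    - [-0.029,0.072,0]
    - [-0.027,0.073,0]
    - [-0.025,0.073,0]
  grip: [1,1,1,1,1,1,1,1,1,1,1,1]

```text
time_s: 8.75
ee_pos: [0.4157, 0.2449, 0.0754]
eef_rot: [-1.571, -0.0, -1.262]
force: [0.1, 0.6, -0.1]
grip_width: 0.0006
```

```bash
python3 arc.py -189 1.5
python3 - <<'E'
from fit import *
c=ctrl.camera("wrist");save(c,"w5");print(pegs(c,(.556,.29)))
c=ctrl.camera("scene");save(c,"s5");print(pegs(c,(.556,.29)))
E
```

```text
pos [0.41572756 0.24494657 0.07535954] ang -162.1937518367492 rad 0.14733013688739754 jaw -162.2932383282739 F [ 0.1  0.6 -0.1]
-163.7 [-0.035, 0.069]
-165.2 [-0.021, 0.074]
-166.7 [-0.019, 0.075]
-168.2 [-0.017, 0.075]
-169.6 [-0.015, 0.075]
-171.1 [-0.013, 0.076]
-172.6 [-0.011, 0.076]
-174.1 [-0.009, 0.076]
-175.6 [-0.007, 0.077]
-177.1 [-0.005, 0.077]
-178.6 [-0.003, 0.077]
-180.1 [-0.001, 0.077]
-181.6 [0.001, 0.077]
-183.0 [0.003, 0.077]
-184.5 [0.005, 0.077]
-186.0 [0.007, 0.077]
-187.5 [0.009, 0.076]
-189.0 [0.011, 0.076]
twist/row -0.016485655352917346
(np.float64(55.62157024123405), np.float64(51.75), np.float32(16.993326))
(np.float64(53.91963599739164), np.float64(53.5), np.float32(58.434917))
```

View pics/w5.png

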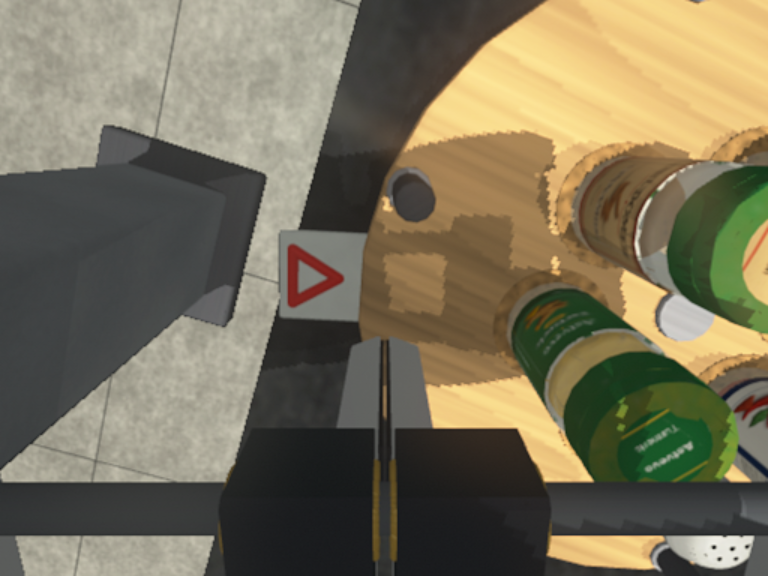

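View pics/s5.png

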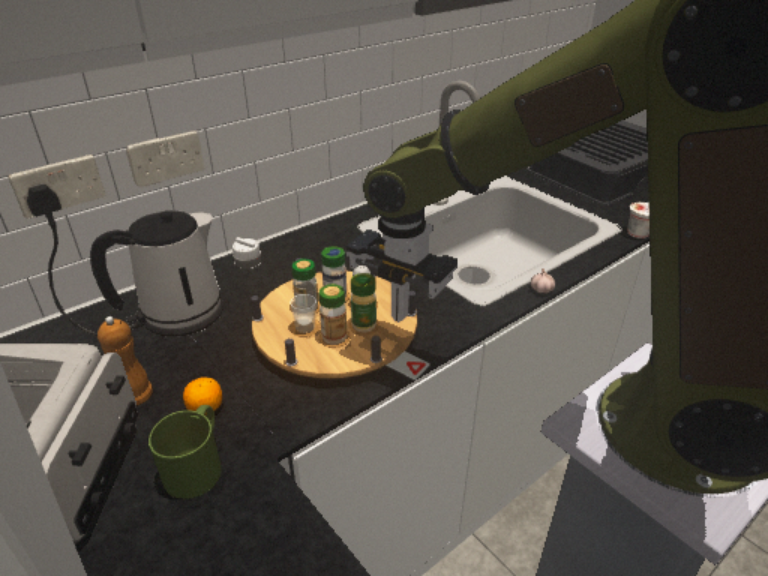

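Unexpected: the scene view shows the salt still at the right, and a peg 62 mm ahead of the fingers instead of at them. I'll check the deck angle properly before doing anything else.

Run:
```python
from fit import *
o=ctrl.get_obs();print(o["ee_pos"],o["force"],o["time_s"])
c=ctrl.camera("wrist");v=c["img"].copy();C=(.556,.290)
for a in np.arange(6)*60+54.1:
    t=np.radians(a)
    for z in (.036,.086):
        u=proj(c,[C[0]+.148*np.cos(t),C[1]+.148*np.sin(t),z])[0]
        if abs(u).max()<800: cv2.circle(v,tuple(int(i) for i in u.round()),3,(255,0,0) if z>.05 else (0,0,255),1)
for z in (.067,):
    u=proj(c,[*o["ee_pos"][:2],z])[0];print(u*1.5)
    cv2.circle(v,tuple(int(i) for i in u.round()),3,(255,255,0),1)
cv2.imwrite("pics/w6.png",cv2.resize(v[:,:,::-1],None,fx=1.5,fy=1.5))
c=ctrl.camera("top");v=c["img"][130:270,130:300]
cv2.imwrite("pics/t6.png",cv2.resize(v[:,:,::-1],None,fx=4,fy=4,interpolation=0))
c=ctrl.camera("scene");v=c["img"][140:270,150:320]
cv2.imwrite("pics/s6.png",cv2.resize(v[:,:,::-1],None,fx=4,fy=4,interpolation=0))
```

```text
[0.41569169 0.24505544 0.07535105] [ 0.32974452  0.18856425 -0.56794153] 8.85
[385.95518781 333.97278991]
```

View pics/w6.png

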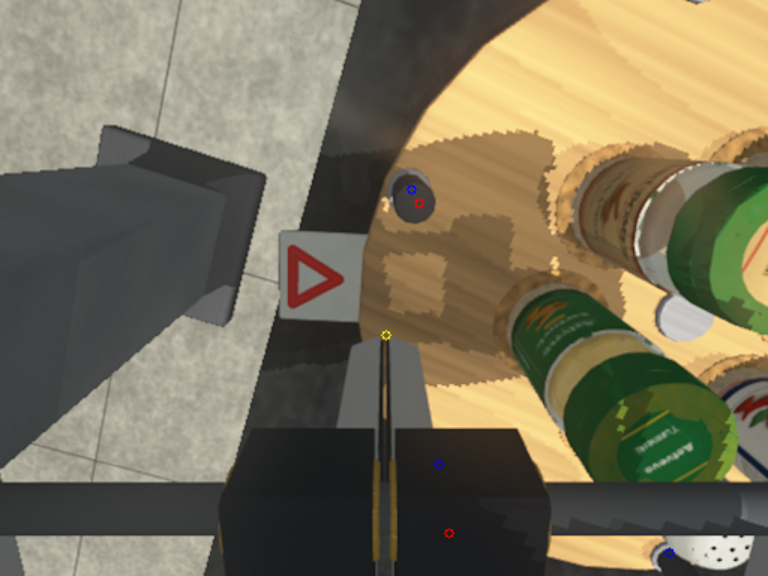

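View pics/t6.png

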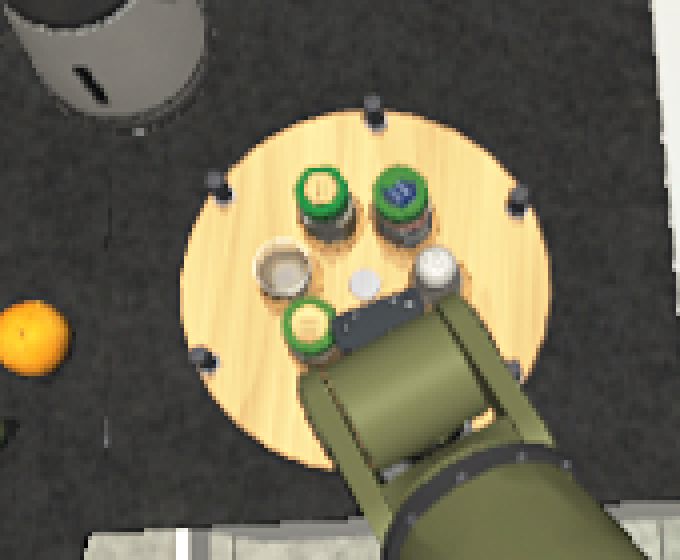

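View pics/s6.png

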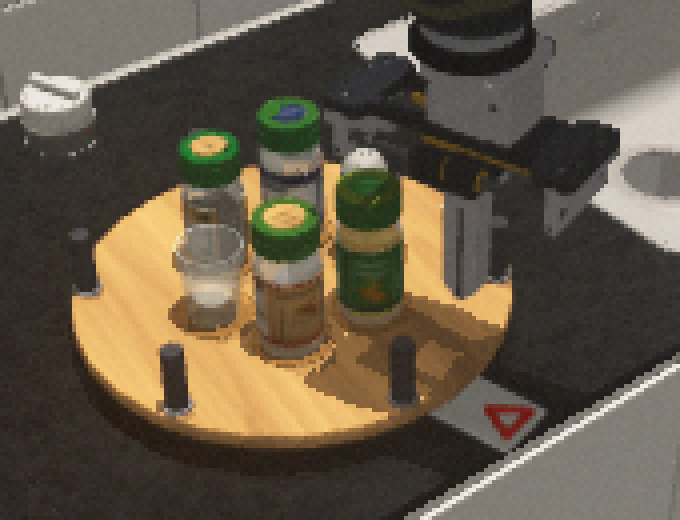

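The deck hasn't moved (fit about 54°), and the right-front peg now stands behind the fingers, so they went past it with almost no contact. I'll measure the true fingertip height from the scene image.

Run:
```python
from fit import *
c=ctrl.camera("scene")
p=[.4157,.2450]
for z in (.04,.05,.06,.067,.075,.085,.095,.105):print(z,((proj(c,[*p,z])[0]-[150,140])*4).round())
t=np.radians(-125.9)
for z in (.036,.086):print("peg",z,((proj(c,[.556+.148*np.cos(t),.29+.148*np.sin(t),z])[0]-[150,140])*4).round())
o=ctrl.get_obs();print(o["qpos"],o["grip_width"])
```

```text
0.04 [463. 351.]
0.05 [464. 340.]
0.06 [464. 328.]
0.067 [464. 320.]
0.075 [464. 311.]
0.085 [464. 300.]
0.095 [465. 288.]
0.105 [465. 276.]
peg 0.036 [494. 275.]
peg 0.086 [496. 220.]
[ 4.55951025e-01  2.83798492e-01  1.82889924e+00 -2.70859522e-05
  1.02889584e+00  1.45493451e-01] 0.0002207199653887193
```

Run:
```python
from fit import *
c=ctrl.camera("scene");v=c["img"][100:240,220:320]
cv2.imwrite("pics/s7.png",cv2.resize(v[:,:,::-1],None,fx=5,fy=4*1.0*5/4,interpolation=0))
d=np.array([np.cos(np.radians(-162.3)),np.sin(np.radians(-162.3))])
for r in (-88,0,88):
  for z in (.067,.087,.12,.142,.164,.184):
    q=np.array([.4157,.2450])+d*r/1000
    print(r,z,((proj(c,[*q,z])[0]-[220,100])*5).round())
print("start tip", [(z,(proj(c,[.5103,.1464,z])[0]*1.5).round(1)) for z in (.18,.19,.2,.21)])
```

```text
-88 0.067 [ 96. 545.]
-88 0.087 [ 96. 516.]
-88 0.12 [ 94. 468.]
-88 0.142 [ 93. 435.]
-88 0.164 [ 92. 401.]
-88 0.184 [ 91. 369.]
0 0.067 [230. 600.]
0 0.087 [231. 571.]
0 0.12 [232. 522.]
0 0.142 [233. 488.]
0 0.164 [233. 454.]
0 0.184 [234. 421.]
88 0.067 [374. 660.]
88 0.087 [376. 631.]
88 0.12 [380. 581.]
88 0.142 [383. 546.]
88 0.164 [386. 511.]
88 0.184 [389. 478.]
start tip [(0.18, array([407.5, 237.2])), (0.19, array([407.7, 232.6])), (0.2, array([407.8, 227.9])), (0.21, array([407.9, 223.1]))]
```

View pics/s7.png

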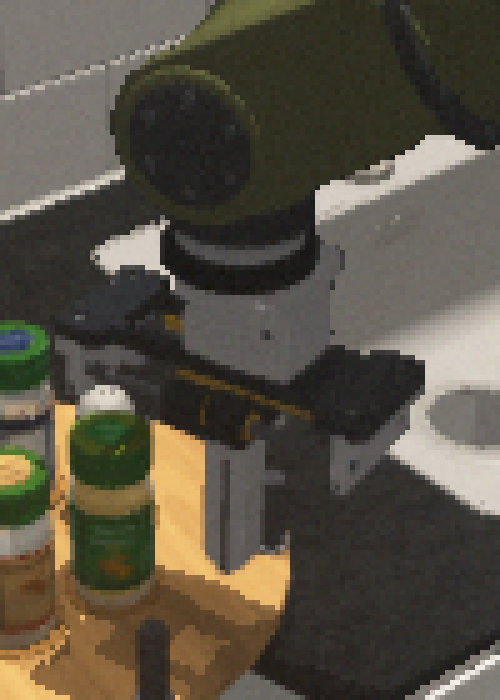

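Run:
```python
from fit import *
c=ctrl.camera("wrist")
R=cv2.Rodrigues(np.array(c["rvec"]))[0];print("cam pos",-R.T@np.array(c["tvec"]))
for z in (.047,.067,.087,.107):print(z,proj(c,[.4157,.2450,z])[0]*1.5)
# refit wrist: peg 174 position as seen
for z in (.086,):print(toplane(c,np.array([413,200])/1.5,z))
t=np.radians(174.1);print(.556+.148*np.cos(t),.29+.148*np.sin(t))
# arrow from wrist
hsv=cv2.cvtColor(c["img"],cv2.COLOR_RGB2HSV)
m=cv2.inRange(hsv,(0,110,90),(6,255,255))|cv2.inRange(hsv,(174,110,90),(180,255,255))
m[:, :180]=0;m[:,240:]=0
A=toplane(c,np.argwhere(m)[:,::-1].mean(0),.006);print("arrow",A,np.degrees(np.arctan2(A[1]-.29,A[0]-.556)))
```

```text
cam pos [0.39042886 0.32155014 0.27180138]
0.047 [385.82690646 317.69656272]
0.067 [385.9533687  333.21178091]
0.087 [386.10413294 351.70852751]
0.107 [386.28694889 374.13758948]
[0.40679446 0.30487215 0.086     ]
0.4087839830666583 0.3052132954445125
arrow [0.37200721 0.24099069 0.006     ] -165.08469989541004
```

Both views put the closed fingertips about 12 mm *behind* the TCP, at a true height of about 0.087. They therefore just cleared the 0.086 peg tops. I need to go about 25 mm lower. To keep the gripper body off the jars I'll turn the jaw axis tangential, so only its narrow side faces inward. First up and back.

Call:
play_rows:
  twist:
    - [0,0,0]
    - [0,0,0]
    - [0,0,0]
    - [0,0,0]
    - [0,0,0]
    - [0,0,-0.063]
    - [0,0,-0.063]
    - [0,0,-0.063]
    - [0,0,-0.063]
    - [0,0,-0.063]
    - [0,0,-0.063]
    - [0,0,0]
  travel:
    - [0,0,0.3]
    - [0,0,0.5]
    - [0,0,0.5]
    - [0,0,0.5]
    - [0,0,0.4]
    - [0.33,-0.33,0]
    - [0.33,-0.33,0]
    - [0.33,-0.33,0]
    - [0.33,-0.33,0]
    - [0.33,-0.33,0]
    - [0.33,-0.33,0]
    - [0,0,0]
  grip: [1,1,1,1,1,1,1,1,1,1,1,1]

```text
time_s: 10.35
ee_pos: [0.5159, 0.1441, 0.185]
eef_rot: [-1.571, -0.0, -1.859]
force: [-1.1, 0.1, 0.2]
grip_width: 0.0003
```

```bash
sed -i 's/R=.148/R=.150/' arc.py; python3 arc.py -118 20
python3 - <<'E'
from fit import *
c=ctrl.camera("wrist");save(c,"w8")
c=ctrl.camera("top");print(pegs(c,(.556,.29)))
E
```

```text
pos [0.51588705 0.14412439 0.18503974] ang -105.37521207530015 rad 0.15129026030419634 jaw -196.52568492390978 F [-1.1  0.1  0.2]
-118.0 [-0.606, 0.269]
twist/row 0.8725076102656643
(np.float64(54.507006881182505), np.float64(55.75), np.float32(76.06388))
```

View pics/w8.png

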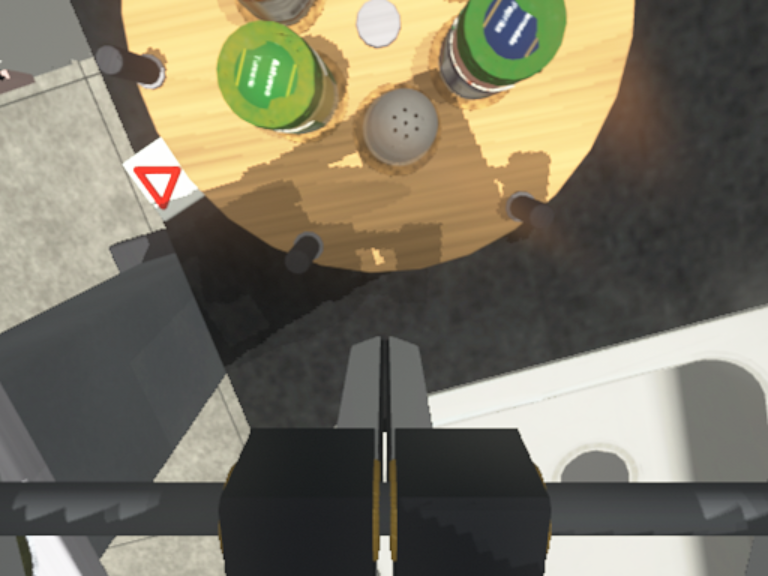

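The wrist view shows the target peg at about (303,250) and the next one at (525,205), with the fingers outside and between them. Going down to TCP z 0.048. Even with the nominal tip reach, that clears the deck.

Call:
play_rows:
  twist:
    - [0,0,0]
    - [0,0,0]
    - [0,0,0]
    - [0,0,0]
    - [0,0,0]
    - [0,0,0]
    - [0,0,0]
    - [0,0,0]
    - [0,0,0]
  travel:
    - [0,0,-0.3]
    - [0,0,-0.4]
    - [0,0,-0.4]
    - [0,0,-0.4]
    - [0,0,-0.4]
    - [0,0,-0.3]
    - [0,0,-0.3]
    - [0,0,-0.15]
    - [0,0,-0.08]
  grip: [1,1,1,1,1,1,1,1,1]

```text
time_s: 11.35
ee_pos: [0.5142, 0.1463, 0.0485]
eef_rot: [-1.571, -0.0, -1.853]
force: [0.1, -0.6, 0.8]
grip_width: 0.0005
```

```bash
python3 arc.py -118 1
python3 - <<'E'
from fit import *
c=ctrl.camera("scene");v=c["img"][100:240,200:320]
cv2.imwrite("pics/s9.png",cv2.resize(v[:,:,::-1],None,fx=5,fy=5,interpolation=0))
o=ctrl.get_obs()
for z in (.04,.06,.08):print(z,((proj(c,[*o["ee_pos"][:2],z])[0]-[200,100])*5).round())
c=ctrl.camera("wrist");save(c,"w9")
E
```

```text
pos [0.51423266 0.14631562 0.04853508] ang -106.20852092599087 rad 0.14963192339639808 jaw -196.16143447166016 F [ 0.1 -0.6  0.8]
-107.2 [-0.051, 0.008]
-108.2 [-0.049, 0.016]
-109.2 [-0.049, 0.016]
-110.1 [-0.048, 0.017]
-111.1 [-0.048, 0.018]
-112.1 [-0.048, 0.019]
-113.1 [-0.048, 0.02]
-114.1 [-0.047, 0.021]
-115.1 [-0.047, 0.021]
-116.0 [-0.046, 0.022]
-117.0 [-0.046, 0.023]
-118.0 [-0.046, 0.024]
twist/row 0.07237169858487051
0.04 [348. 488.]
0.06 [349. 461.]
0.08 [350. 434.]
```

View pics/s9.png

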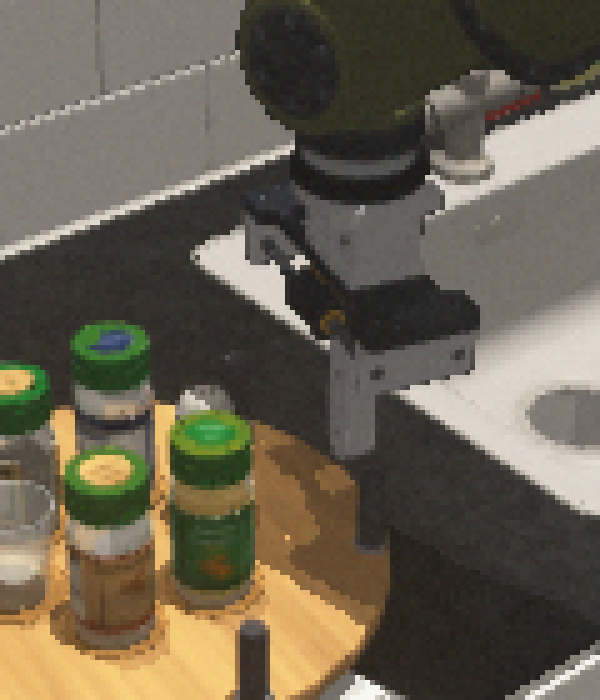

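View pics/w9.png

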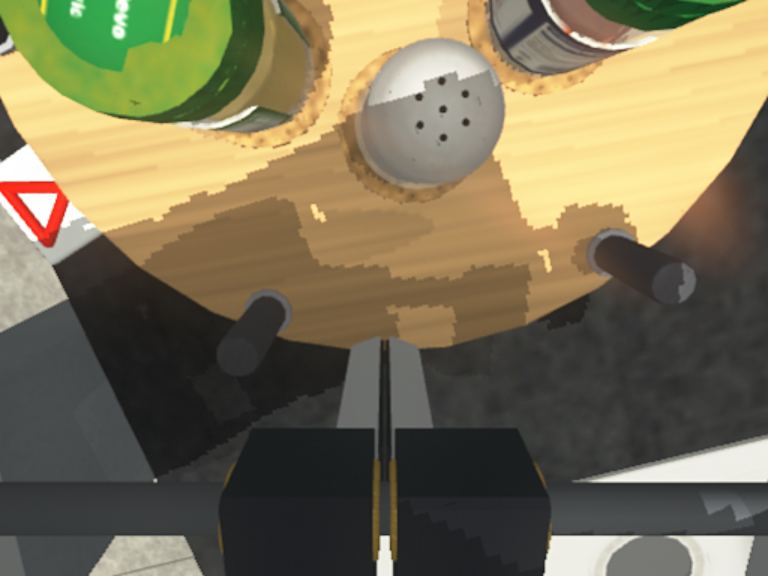

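The scene view puts the tip at about z 0.062, below the peg tops, and no part of the body is over a jar. Now the slow push, left-hand finger back against the peg.

Call:
play_rows:
  twist:
    - [0,0,-0.013]
    - [0,0,-0.013]
    - [0,0,-0.013]
    - [0,0,-0.013]
    - [0,0,-0.013]
    - [0,0,-0.013]
    - [0,0,-0.013]
    - [0,0,-0.013]
    - [0,0,-0.013]
    - [0,0,-0.013]
    - [0,0,-0.013]
    - [0,0,-0.013]
  travel:
    - [-0.06,0.018,0]
    - [-0.06,0.019,0]
    - [-0.059,0.02,0]
    - [-0.059,0.021,0]
    - [-0.058,0.022,0]
    - [-0.058,0.023,0]
    - [-0.057,0.025,0]
    - [-0.056,0.026,0]
    - [-0.056,0.028,0]
    - [-0.055,0.029,0]
    - [-0.054,0.03,0]
    - [-0.054,0.032,0]
  grip: [1,1,1,1,1,1,1,1,1,1,1,1]

```text
time_s: 12.65
ee_pos: [0.4803, 0.1605, 0.0489]
eef_rot: [-1.571, -0.0, -2.101]
force: [0.4, -1.4, -0.7]
grip_width: 0.0004
```

```bash
python3 arc.py -187.5 1.5
python3 - <<'E'
from fit import *
c=ctrl.camera("wrist");save(c,"w10")
c=ctrl.camera("top");print(pegs(c,(.556,.29)))
c=ctrl.camera("scene");print(pegs(c,(.556,.29)))
E
```

```text
pos [0.48027673 0.16050038 0.04885514] ang -120.31642107310168 rad 0.15001388587709777 jaw -210.4008336835904 F [ 0.4 -1.4 -0.7]
-121.8 [-0.067, 0.041]
-123.3 [-0.066, 0.042]
-124.8 [-0.065, 0.044]
-126.3 [-0.064, 0.045]
-127.8 [-0.062, 0.047]
-129.3 [-0.061, 0.049]
-130.8 [-0.06, 0.05]
-132.3 [-0.059, 0.052]
-133.8 [-0.057, 0.053]
-135.2 [-0.056, 0.055]
-136.7 [-0.054, 0.056]
-138.2 [-0.053, 0.058]
-139.7 [-0.051, 0.059]
-141.2 [-0.05, 0.06]
-142.7 [-0.048, 0.062]
-144.2 [-0.047, 0.063]
-145.7 [-0.045, 0.064]
-147.2 [-0.043, 0.065]
-148.7 [-0.041, 0.066]
-150.2 [-0.04, 0.067]
-151.7 [-0.038, 0.068]
-153.2 [-0.036, 0.069]
-154.7 [-0.034, 0.07]
-156.1 [-0.033, 0.071]
-157.6 [-0.031, 0.072]
-159.1 [-0.029, 0.073]
-160.6 [-0.027, 0.073]
-162.1 [-0.025, 0.074]
-163.6 [-0.023, 0.075]
-165.1 [-0.021, 0.075]
-166.6 [-0.019, 0.076]
-168.1 [-0.017, 0.076]
-169.6 [-0.015, 0.077]
-171.1 [-0.013, 0.077]
-172.6 [-0.011, 0.077]
-174.1 [-0.009, 0.078]
-175.6 [-0.007, 0.078]
-177.0 [-0.005, 0.078]
-178.5 [-0.003, 0.078]
-180.0 [-0.001, 0.078]
-181.5 [0.001, 0.078]
-183.0 [0.003, 0.078]
-184.5 [0.005, 0.078]
-186.0 [0.007, 0.078]
-187.5 [0.009, 0.078]
twist/row 0.005654526835454421
(np.float64(51.839560639540565), np.float64(53.25), np.float32(77.38259))
(np.float64(51.62398923366624), np.float64(52.0), np.float32(60.32503))
```

View pics/w10.png

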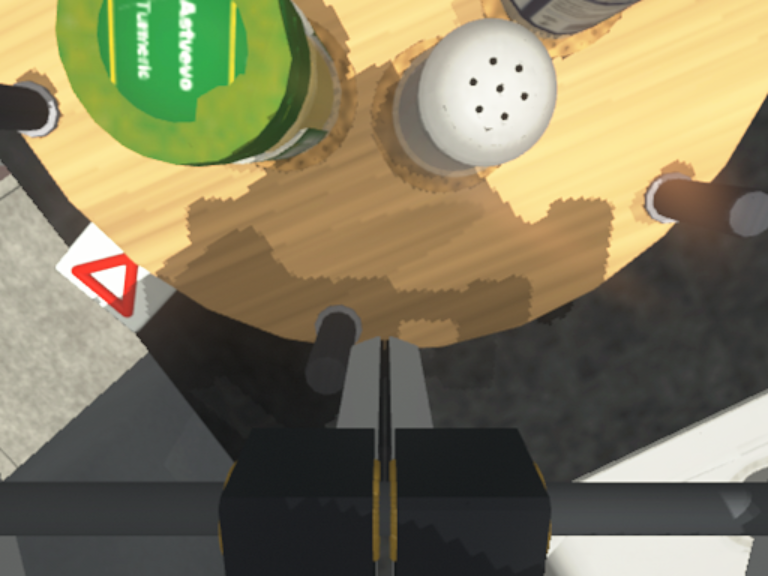

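The deck is turning: the fit went from 54.1° to 51.7°, and the peg leads the tool by 8°. I'll continue round the arc at 15°/s.

Call:
play_rows:
  twist:
    - [0,0,-0.0165]
    - [0,0,-0.0165]
    - [0,0,-0.0165]
    - [0,0,-0.0165]
    - [0,0,-0.0165]
    - [0,0,-0.0165]
    - [0,0,-0.0165]
    - [0,0,-0.0165]
    - [0,0,-0.0165]
    - [0,0,-0.0165]
    - [0,0,-0.0165]
    - [0,0,-0.0165]
  travel:
    - [-0.067,0.041,0]
    - [-0.066,0.042,0]
    - [-0.065,0.044,0]
    - [-0.064,0.045,0]
    - [-0.062,0.047,0]
    - [-0.061,0.049,0]
    - [-0.06,0.05,0]
    - [-0.059,0.052,0]
    - [-0.057,0.053,0]
    - [-0.056,0.055,0]
    - [-0.054,0.056,0]
    - [-0.053,0.058,0]
  grip: [1,1,1,1,1,1,1,1,1,1,1,1]

```text
time_s: 14.0
ee_pos: [0.4443, 0.1901, 0.0489]
eef_rot: [-1.571, 0.0, -2.412]
force: [0.1, -1.2, 0.8]
grip_width: 0.0004
```

```bash
python3 arc.py -187.5 60
python3 - <<'E'
from fit import *
c=ctrl.camera("wrist");save(c,"w11")
c=ctrl.camera("top");print(pegs(c,(.556,.29)))
c=ctrl.camera("scene");print(pegs(c,(.556,.29)))
E
```

```text
pos [0.44427929 0.1900769  0.04888443] ang -138.19052334802194 rad 0.14988710206373967 jaw -228.17109994477923 F [ 0.1 -1.2  0.8]
-187.5 [-0.74, 2.39]
twist/row 0.451901110497547
(np.float64(33.67480829946189), np.float64(35.25), np.float32(74.96873))
(np.float64(33.386321148692204), np.float64(32.5), np.float32(51.430176))
```

View pics/w11.png

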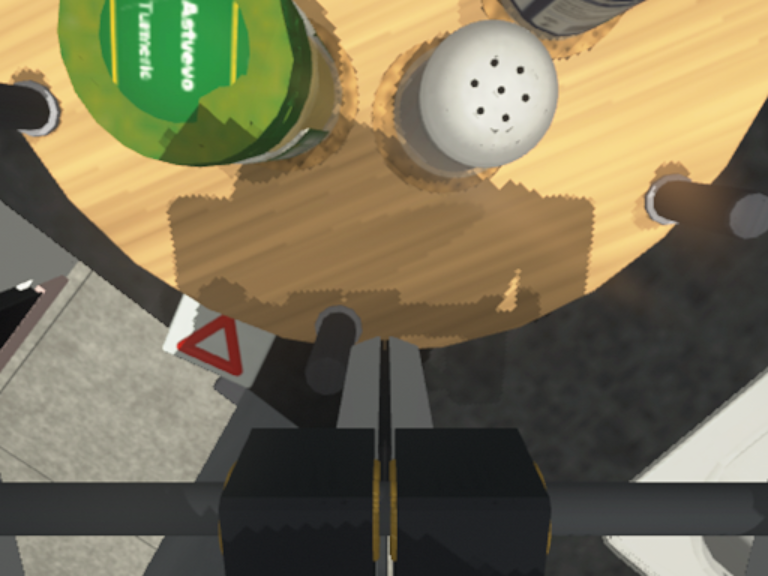

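The deck turned 18°, matching the tool, and the objects are still standing on their places. Continuing.

Call:
play_rows:
  twist:
    - [0,0,-0.0165]
    - [0,0,-0.0165]
    - [0,0,-0.0165]
    - [0,0,-0.0165]
    - [0,0,-0.0165]
    - [0,0,-0.0165]
    - [0,0,-0.0165]
    - [0,0,-0.0165]
    - [0,0,-0.0165]
    - [0,0,-0.0165]
    - [0,0,-0.0165]
    - [0,0,-0.0165]
  travel:
    - [-0.051,0.059,0]
    - [-0.05,0.06,0]
    - [-0.048,0.062,0]
    - [-0.047,0.063,0]
    - [-0.045,0.064,0]
    - [-0.043,0.065,0]
    - [-0.041,0.066,0]
    - [-0.04,0.067,0]
    - [-0.038,0.068,0]
    - [-0.036,0.069,0]
    - [-0.034,0.07,0]
    - [-0.033,0.071,0]
  grip: [1,1,1,1,1,1,1,1,1,1,1,1]

```text
time_s: 15.35
ee_pos: [0.4191, 0.2292, 0.0488]
eef_rot: [-1.571, -0.0, -2.722]
force: [0.2, -1.4, 0.8]
grip_width: 0.0
```

Call:
play_rows:
  twist:
    - [0,0,-0.0165]
    - [0,0,-0.0165]
    - [0,0,-0.0165]
    - [0,0,-0.0165]
    - [0,0,-0.0165]
    - [0,0,-0.0165]
    - [0,0,-0.0165]
    - [0,0,-0.0165]
    - [0,0,-0.0165]
    - [0,0,-0.0165]
    - [0,0,-0.0165]
    - [0,0,-0.0165]
  travel:
    - [-0.031,0.072,0]
    - [-0.029,0.073,0]
    - [-0.027,0.073,0]
    - [-0.025,0.074,0]
    - [-0.023,0.075,0]
    - [-0.021,0.075,0]
    - [-0.019,0.076,0]
    - [-0.017,0.076,0]
    - [-0.015,0.077,0]
    - [-0.013,0.077,0]
    - [-0.011,0.077,0]
    - [-0.009,0.078,0]
  grip: [1,1,1,1,1,1,1,1,1,1,1,1]

```text
time_s: 16.55
ee_pos: [0.4071, 0.2744, 0.0488]
eef_rot: [-1.571, -0.0, -3.033]
force: [0.6, 0.1, 0.6]
grip_width: 0.0009
```

```bash
python3 arc.py -187.5 1
python3 - <<'E'
from fit import *
print(ctrl.get_obs()["qpos"])
c=ctrl.camera("wrist");save(c,"w12")
c=ctrl.camera("top");print(pegs(c,(.556,.29)))
c=ctrl.camera("scene");save(c,"s12");print(pegs(c,(.556,.29)))
E
```

```text
pos [0.40710232 0.27436666 0.04884571] ang -174.00625536513587 rad 0.14971613237168752 jaw -263.7747527445886 F [0.6 0.1 0.6]
-175.0 [-0.011, 0.054]
-176.1 [-0.004, 0.054]
-177.1 [-0.003, 0.054]
-178.2 [-0.002, 0.054]
-179.2 [-0.001, 0.054]
-180.2 [-0.0, 0.054]
-181.3 [0.001, 0.054]
-182.3 [0.002, 0.054]
-183.3 [0.003, 0.054]
-184.4 [0.004, 0.054]
-185.4 [0.005, 0.054]
-186.5 [0.006, 0.054]
-187.5 [0.007, 0.054]
twist/row 0.06519209636289626
[ 5.18465088e-01  3.41435273e-01  1.82474490e+00 -1.21638040e-04
  9.75546242e-01  1.98067856e+00]
(np.float64(57.481698531062165), np.float64(56.0), np.float32(80.08901))
(np.float64(58.34110248569211), np.float64(0.25), np.float32(52.93559))
```

View pics/s12.png

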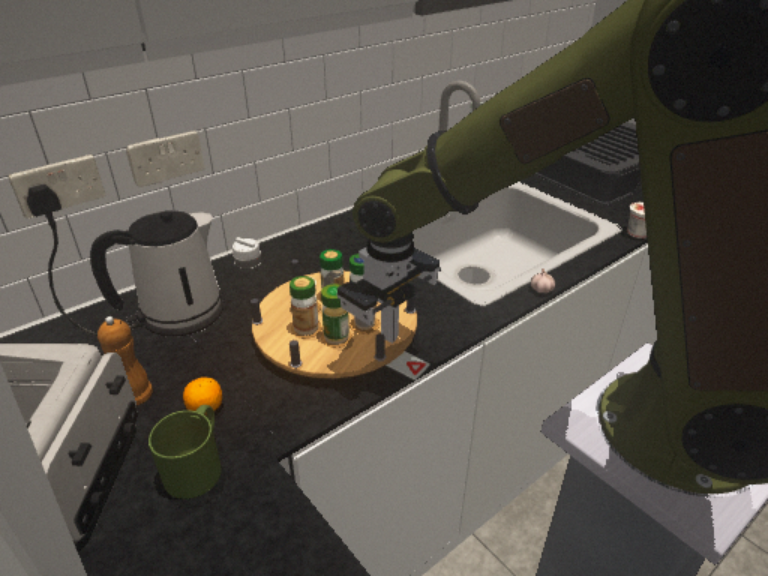

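Call:
play_rows:
  twist:
    - [0,0,-0.012]
    - [0,0,-0.012]
    - [0,0,-0.012]
    - [0,0,-0.012]
    - [0,0,-0.012]
    - [0,0,-0.012]
    - [0,0,-0.012]
    - [0,0,-0.012]
    - [0,0,-0.012]
    - [0,0,-0.01]
    - [0,0,-0.006]
    - [0,0,0]
  travel:
    - [-0.008,0.06,0]
    - [-0.004,0.06,0]
    - [-0.003,0.06,0]
    - [-0.002,0.06,0]
    - [-0.001,0.06,0]
    - [0,0.06,0]
    - [0.001,0.06,0]
    - [0.002,0.06,0]
    - [0.003,0.05,0]
    - [0.004,0.04,0]
    - [0.005,0.03,0]
    - [0,0,0]
  grip: [1,1,1,1,1,1,1,1,1,1,1,1]

```text
time_s: 17.9
ee_pos: [0.4067, 0.3046, 0.0488]
eef_rot: [-1.571, -0.0, 3.055]
force: [-0.0, 0.5, -0.5]
grip_width: 0.0003
```

```bash
python3 arc.py -187.5 .6
python3 - <<'E'
from fit import *
c=ctrl.camera("wrist");save(c,"w13")
c=ctrl.camera("top");print(pegs(c,(.556,.29)))
c=ctrl.camera("scene");print(pegs(c,(.556,.29)))
E
```

```text
pos [0.40674548 0.30464423 0.04882874] ang -185.6036885380103 rad 0.14997121421000748 jaw 85.06638231205494 F [-0.   0.5 -0.5]
-186.2 [0.003, 0.033]
-186.9 [0.004, 0.033]
-187.5 [0.004, 0.033]
twist/row -1.0095051196742777
(np.float64(46.20658856320266), np.float64(44.75), np.float32(80.7063))
(np.float64(46.40835450248467), np.float64(46.5), np.float32(50.96712))
```

View pics/w13.png

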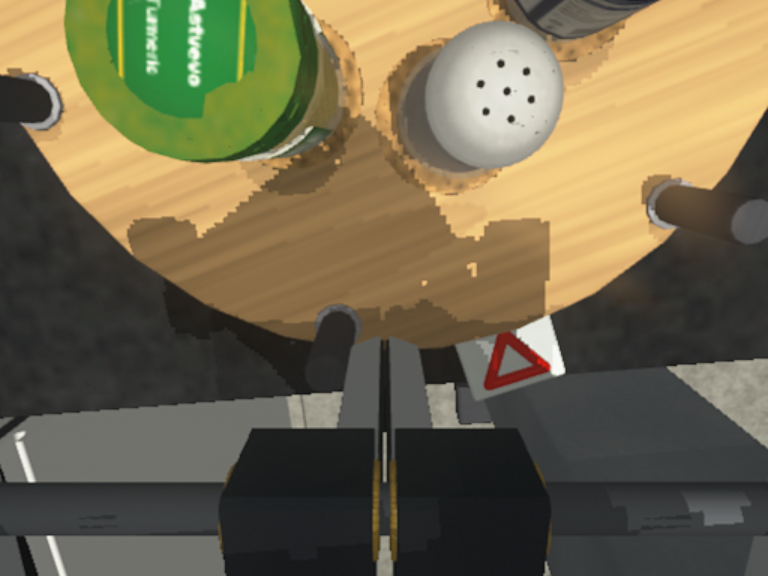

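The peg fit gives the salt at about −163.7° against a front of about −165.3°. One small nudge more, then back off and lift clear.

Call:
play_rows:
  twist:
    - [0,0,-0.007]
    - [0,0,-0.007]
    - [0,0,-0.004]
    - [0,0,0]
    - [0,0,0]
    - [0,0,0]
    - [0,0,0]
    - [0,0,0]
    - [0,0,0]
    - [0,0,0]
    - [0,0,0]
    - [0,0,0]
  travel:
    - [0.003,0.03,0]
    - [0.004,0.03,0]
    - [0.003,0.02,0]
    - [0,0,0]
    - [0,0,0]
    - [-0.1,-0.15,0]
    - [-0.1,-0.2,0]
    - [-0.1,-0.2,0]
    - [0,0,0.3]
    - [0,0,0.6]
    - [0,0,0.7]
    - [0,0,0.7]
  grip: [1,1,1,1,1,1,1,1,1,1,1,1]

```text
time_s: 19.25
ee_pos: [0.3917, 0.28, 0.1651]
eef_rot: [-1.571, -0.0, 3.027]
force: [0.2, -1.1, -0.2]
grip_width: 0.0004
```

Call:
play_rows:
  twist:
    - [0,0,0]
    - [0,0,0.03]
    - [0,0,0.03]
    - [0,0,0.03]
    - [0,0,0.03]
    - [0,0,0.03]
    - [0,0,0.03]
    - [0,0,0.03]
    - [0,0,0.03]
    - [0,0,0.03]
    - [0,0,0.03]
    - [0,0,0]
  travel:
    - [0,-0.2,0.2]
    - [0,-0.5,0]
    - [0,-0.6,0]
    - [0,-0.6,0]
    - [0,-0.6,0]
    - [0,-0.6,0]
    - [0,-0.6,0]
    - [0,-0.6,0]
    - [0,-0.6,0]
    - [0,-0.6,0]
    - [0,-0.4,0]
    - [0,0,0]
  grip: [1,1,1,1,1,1,1,1,1,1,1,1]

```text
time_s: 20.45
ee_pos: [0.3914, -0.016, 0.1732]
eef_rot: [-1.571, -0.001, -2.786]
force: [0.5, 0.4, -0.0]
grip_width: 0.0002
```

Run:
```python
from fit import *
for n in ["top","scene"]:
    c=ctrl.camera(n); x,r=deckfit(c); print(n,x,r)
    print("pegs",pegs(c,(.556,.29)),pegs(c,x))
    f=ctrl.trace("foot",c)[0]["pixels"].astype(np.uint8)
    q=cv2.minAreaRect(np.float32([toplane(c,u,.006)[:2]*1000 for u in np.argwhere(f)[:,::-1]]));T=np.array(q[0])/1000
    print("tongue",np.degrees(np.arctan2(*(T-x[:2])[::-1])),q[1:])
    for s in ctrl.trace("salt",c)[:2]:
        P=toplane(c,s["point"],.085)[:2];print("salt",s["confidence"],s["point"],np.degrees(np.arctan2(*(P-x[:2])[::-1])),np.hypot(*(P-x[:2])))
    v=c["img"][130:270,130:300] if n=="top" else c["img"][140:270,150:320]
    cv2.imwrite(f"pics/{n}14.png",cv2.resize(v[:,:,::-1],None,fx=4,fy=4,interpolation=0))
```

```text
top [0.55681386 0.28908115 0.15968675] 0.00044536083938935013
pegs (np.float64(44.74563844189118), np.float64(43.25), np.float32(78.34617)) (np.float64(44.77510272431524), np.float64(43.0), np.float32(78.98523))
tongue -165.71989168927593 ((47.25511169433594, 48.59964370727539), 13.136396408081055)
salt 0.54 [225.3, 215.0] -165.29572039763153 0.06102228822564672
scene [0.55359759 0.2906171  0.15929294] 0.0028990982971047394
pegs (np.float64(44.75367781167028), np.float64(44.75), np.float32(52.316284)) (np.float64(44.540588780575625), np.float64(45.0), np.float32(52.11955))
tongue -164.59683855025497 ((63.91160583496094, 54.77996063232422), 13.5249605178833)
salt 0.97 [240.4, 207.1] -169.35034007822597 0.06906172756356059
```

View pics/top14.png

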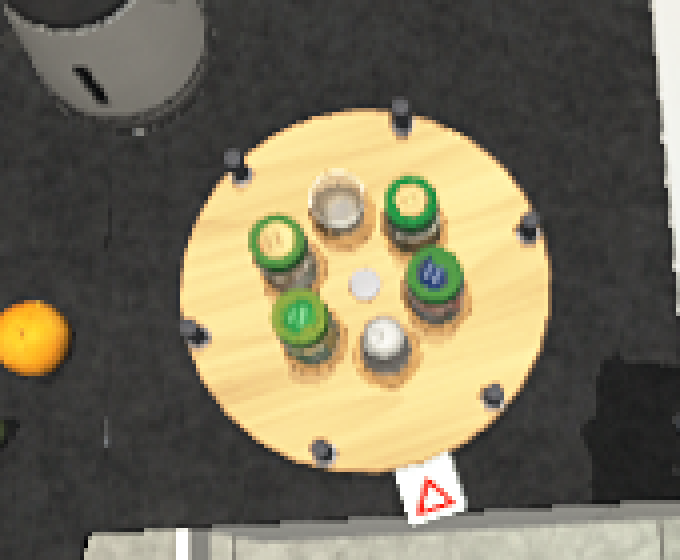

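View pics/scene14.png

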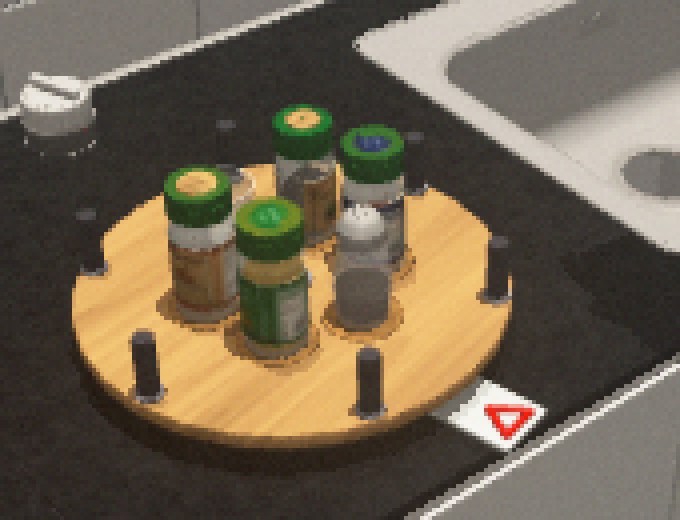

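All six items are upright. The peg fit puts the salt at −165.25° and the front reads −164.6° to −165.7°, so it is centred within about 0.7°. Handing in.

Run:
```python
from fit import *
c=ctrl.camera("top");print(pegs(c,(.556,.29)),ctrl.get_obs()["time_s"]);print(ctrl.hand_in())
```

```text
(np.float64(44.74585934425598), np.float64(43.25), np.float32(78.465416)) 20.8
the job is handed in; nothing more can be done
None
```

The salt shaker is now at the front, in line with the red arrow. I turned the turntable about 69° clockwise by pushing one rim peg with closed fingertips, then backed off, lifted clear and handed in at 20.8 s.

- **First pass missed:** the fingers passed over the peg tops without moving the deck. When closed, the fingertips sit about 20 mm higher than the stated tip reach. I measured that in the pictures, turned the gripper so its body stayed off the jars, went lower and pushed again.
- **Final position:** the peg fit puts the salt at −165.25°. The front reads between −164.6° and −165.7°, depending on the camera, so it is within about 0.7° of centre. The direct salt reading agreed from the top camera (−165.3°), but the scene camera read −169.4°. I trusted the first two, because the scene view is oblique and its salt reading also came out too far from the axis.
- **At rest:** two successive top pictures gave the same deck angle.
- **Everything else:** all the jars and the tumbler were upright on their places. The mandarin and garlic were never approached; the final pictures show the mandarin in place, but I didn't re-check the garlic. The tool force readings between moves stayed under about 2 N.

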